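Open the wire stripper's guard hood so it stays up

ROBOT

A 7-joint arm with a two-finger parallel gripper is mounted at the origin on the work surface. World frame = base frame: x ahead of the robot, y to its left, z up, the work surface at z = 0. Lengths are in mm, angles in rad, forces in N, time in s.
With the tool pointing down it reaches from about 350 to 900 mm from the base axis. Payload 7.2 kg.
Tool frame: the origin (TCP) lies midway between the tips of the shut fingers; the grasp point (between the pads) lies 19 mm behind it; z points along the fingers, y is the direction in which the jaws open and shut (so a half turn about z gives the same grasp; the last joint's range is limited). The gripper opens to 85 mm and grips with 20 to 120 N. Pads are 22 mm wide; open, the fingers measure 114 mm over their backs; the gripper's body (76 mm by 85 mm) begins 54 mm behind the grasp point. The pads swing forward as they close: fully open they stand 13 mm farther back than shut.
Start: joints at [1.088, 0.411, -0.013, 1.596, 0.006, 1.134, -0.082], TCP at [251.868, -572.006, 231.297] pointing down, gripper open.
Joint ranges: [-2.95, 2.95], [-0.29, 1.99], [-1.47, 1.44], [0.14, 2.54], [-1.03, 4.17], [0.13, 1.85], [-2.86, 2.86]. Speed limits (rad/s): [2.39, 2.39, 3.01, 3.01, 3.14, 3.14, 3.14].

INTERFACE

Orientations are given as a unit quaternion [w, x, y, z].
In Python, from station import readout, vision, order, nets gives the robot as it stands.
- The arm moves only by the tool arm_command, never from a script. Its argument "commands" is a list of rows, each a list of 7 numbers: the turn, a rotation vector about the tool's x, y, z each as a share of 0.1 rad, from -1 to 1, then the shift along the tool's x, y, z each as a share of 20 mm, from -1 to 1, then the opening, from -1 (shut) to 1 (fully open), so that 0 is half open. In form: [[wx, wy, wz, dx, dy, dz, grip], ...]. A call has 1 to 20 rows; each row shifts and turns the pose as measured when the row begins, along the tool's axes as they then stand; what a row does not reach is not made up. A row lasts 1/10 s, in which the tool goes at most 50 mm and 8.59 degrees, less where a joint would pass 70% of its speed; a pose out of reach is approached as far as the arm can. A call with a number of a shift or a turn outside -1 to 1 is refused whole. A call with a gripper value outside its range is refused whole. The fingers move at their own pace and stop on an object; "force" is the grip in N (left out, the last holds). Time passes only in rows, so rows that do not move let the fingers close. It gives the time, the measured TCP pose, the force and the opening at its end, in the units of the state.
- readout.state(): the state, without advancing time (a new reading comes with each control period).
- vision.get_image(name): name is "side" or "top" or "wrist"; returns the picture (480x640x3 uint8, red, green, blue); there is no depth.
- vision.camera_model(name): a dict with "fx", "fy", "cx", "cy" (pixels), "k1" (the pictures are not rectified: a ray, as slopes to the right and down, at radius r is drawn at 1 + k1 r^2 times it, then the intrinsics apply), "cam_to_world" (4x4, takes a point from camera to world coordinates). Camera axes: x right, y down, z forward; pixel columns grow to the right and rows downward; lengths in mm; the calibration is good to about 2 mm. A picture is of the moment at which its call begins: read the wrist's pose just before it. camera_model takes no time and is no camera call; for the wrist camera it gives the pose at the moment of the call.
- order.finish_job(): hands the job in, once; it reports no verdict.
Trained networks look in the newest picture that a camera, given by its name, has taken for a name from the list of things; names that differ only in an ending like _2 or _b are one class to them, and where a whole thing is asked for, a point or a joint stands for the part that bears it (a point fixed in the world has none). Each returns a list of dicts, best first, with "conf" (0 to 1); they miss things now and then, are a little off and sometimes report something else, mostly with a low value. They report only what shows in the picture. A call takes as long as a camera call.
- nets.search_frame(camera, query): "position" ([column, row] as shares, 0 to 1, of the picture: columns of its width, rows of its height, amid what is visible of it).
- nets.regions_of(camera, query): "pixels" (480x640 bool, what is visible of it) and "position" ([column, row] as shares, 0 to 1, of the picture: columns of its width, rows of its height, amid what is visible of it).
The state is a dict: "clock": time; "qpos": joint angles; "qd": joint speeds; "effort": joint torques, N m; "ee_pos": TCP position; "eef_rot": TCP orientation; "ft_force": force on the tool from outside, world axes, zero at the start; "moment": the same for the moment, N m; "opening": finger opening in mm.
Only numpy, scipy, OpenCV 4.12 (cv2) and the standard library are available. Lean on these libraries where they do the work, as an engineer would, in place of code of your own. Each camera call takes 0.05 s, during which the arm holds its last target. There are 200 camera calls.

TASK

Two bench machines with hinged guard hoods stand on the harness bench. Open the hood of the wire stripper, the wider of the two: lift and swing it up and back past the point where its toggle spring takes over, so that it stays fully open by itself with nothing touching it. Leave the hood of the narrower crimper shut.

Things in the scene. Friction and masses are not known exactly. Their poses are not given: they have to be found in the camera images.
- stripper_hood (a joint): Angle of the wide machine's hood, rad: 0 shut (flat), 1.95 fully open, leaning back on its stop. White frame with clear window, 184 mm wide, 145 mm from hinge to front skirt, 0.4 kg; grey machine body 220 wide, 260 mm deep. Its coil spring on one flank pulls it shut below about 1.3 rad (1.2 to 1.4), opens it fully beyond. Lifting at the bar takes about 5 N, ever less. Damped.
- stripper_bar (a point): Middle of the wide hood's pull bar: round level steel bar, 14 mm diameter, 110 mm free between its arms, along y, 40 mm in front of the front skirt (31 mm clear gap), 185 mm from the hinge axis; when shut it is at hinge height, 125 mm above the table, the deck 65 mm below it, all clear above. The frame turns with the hood: when shut x points from bar to hinge, z up.
- stripper_hinge (a point): Middle of the wide hood's hinge axis, fixed on the machine, 125 mm above the table. x points level from the machine's front (where the pull bar is when shut) to its back, y along the hinge axis, z up. Opening swings the bar up and over towards +x about +y: at angle q the bar is at x = -185 cos q, z = +185 sin q mm in this frame.
- crimper_hood (a joint): Opening angle (rad) of the hood of the narrower machine (130 mm wide body, same make and finish, 55 mm pull bar): 0 = shut, as it must stay. It has the same sort of spring.

How it is judged (in metres and radians):
At the end, for the whole second after the job is handed in: The wide machine's hood stands open by itself, at rest, within 0.25 rad (14 degrees) of its stop at 1.95 rad; the narrow machine's hood is shut (below 0.1 rad) (value of joint stripper_hood above 1.7 rad and velocity of joint stripper_hood between -0.1 and 0.1 rad/s and value of joint crimper_hood below 0.1 rad); the robot touches nothing.
It fails at once if the narrow crimper's hood is lifted (more than 0.2 rad) (value of joint crimper_hood above 0.2 rad).
It also fails if it takes over 38 s, if anything falls off the work surface, if the arm or the gripper's body presses on something with over 40 N, if the wrist force passes 120 N, or if a joint passes its speed limit or range.

## Working session

There is one attempt and no reset: what is moved stays moved. The work goes in short steps, Python scripts to look and compute and a tool call to move; the robot and the scene stay as the last step left them, time stands still between calls to the robot, and variables do not carry over. Pictures are saved under pics/ and viewed, about 8 in all and at most 12, crops included, and the job is handed in when it is done.

Besides the shell and the picture viewer there is one more tool, called after "Call:" in YAML: its name, and indented under it one key for each argument. arm_command: Moves the arm, as the interface text tells. Shift numbers are shares of 20 mm and turn numbers shares of 0.1 rad, none past 1 either way. Its arguments: {"type":"object","properties":{"commands":{"type":"array"},"force":{"type":"number"}},"required":["commands"]}

```bash
mkdir -p pics
cat > h.py <<'E'
import numpy as np,cv2
from station import readout,vision,order,nets
def ray(cam,u,v):
    m=vision.camera_model(cam);K=np.array([[m['fx'],0,m['cx']],[0,m['fy'],m['cy']],[0,0,1.]])
    d=np.array([(u-m['cx'])/m['fx'],(v-m['cy'])/m['fy']]);s=d.copy()
    for _ in range(30): s=d/(1+m['k1']*(s@s))
    T=np.array(m['cam_to_world']);return T[:3,3],T[:3,:3]@np.array([s[0],s[1],1])
def atz(cam,u,v,z):
    o,d=ray(cam,u,v);return o+d*(z-o[2])/d[2]
def proj(cam,p):
    m=vision.camera_model(cam);T=np.linalg.inv(np.array(m['cam_to_world']));q=T[:3,:3]@np.array(p)+T[:3,3]
    s=q[:2]/q[2];s=s*(1+m['k1']*(s@s));return s*[m['fx'],m['fy']]+[m['cx'],m['cy']]
E
python3 - <<'E'
from h import *
for c in ['top','side']:
    im=vision.get_image(c);cv2.imwrite(f'pics/{c}1.png',im[...,::-1])
    for q in ['stripper_bar','stripper_hood','stripper_hinge','crimper_hood']:
        for r in nets.search_frame(c,q)[:3]:
            u,v=r['position'][0]*640,r['position'][1]*480
            print(c,q,round(r['conf'],2),round(u),round(v),atz(c,u,v,125).round())
    print(np.round(vision.camera_model(c)['cam_to_world'],2).tolist())
print(readout.state())
E
```

```text
top stripper_hood 0.69 425 264 [ 501. -225.  125.]
top stripper_hinge 0.95 416 261 [ 507. -210.  125.]
top crimper_hood 0.97 186 268 [487. 186. 125.]
[[0.01, -0.98, 0.19, 389.4], [-1.0, -0.02, -0.04, -0.2], [0.04, -0.19, -0.98, 870.96], [0.0, 0.0, 0.0, 1.0]]
side stripper_bar 0.59 420 372 [ 487. -233.  125.]
side stripper_bar 0.18 419 382 [ 476. -240.  125.]
side stripper_hood 0.79 422 368 [ 494. -230.  125.]
side stripper_hinge 0.86 419 381 [ 477. -238.  125.]
side crimper_hood 0.95 214 216 [473. 166. 125.]
[[0.72, -0.48, 0.49, 187.38], [-0.69, -0.5, 0.52, -370.58], [-0.0, -0.72, -0.7, 645.84], [0.0, 0.0, 0.0, 1.0]]
{'clock': 0.5, 'qpos': array([ 1.087795  ,  0.41113256, -0.01269537,  1.59627205,  0.0055922 ,
        1.13428354, -0.08219803]), 'qd': array([-0.00154104, -0.00022432, -0.00065209,  0.00109122, -0.0018072 ,
       -0.00147699, -0.00051897]), 'effort': array([-1.26013358e-03, -5.99910808e+01,  6.80491962e-01, -2.99507207e+01,
        1.38702712e-02,  2.82831999e-03, -1.52399974e-05]), 'ee_pos': array([ 251.8542918 , -571.97414616,  231.24766216]), 'eef_rot': array([-2.95704196e-05,  9.78569043e-01,  2.05918984e-01, -5.74452271e-06]), 'ft_force': array([-0.7964553 , -0.33551494, -0.44077732]), 'moment': array([ 0.01855326, -0.00986813,  0.04492987]), 'opening': 85.32469938898646}
```

View pics/top1.png

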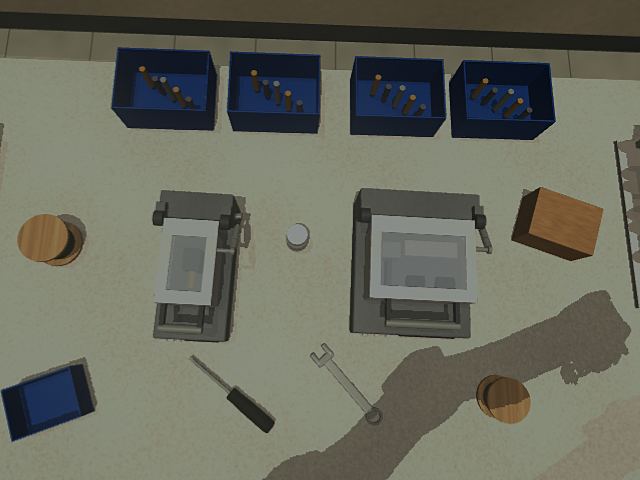

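View pics/side1.png

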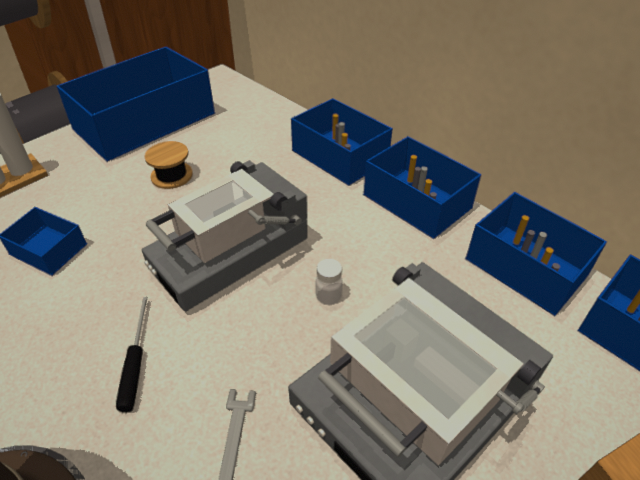

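The wide machine is the right one (y<0). In the top view its bar runs from about (388,324) to (460,324), and in the side view from about (323,377) to (403,445). I'll zoom both views to get the bar ends accurately.

Run:
```python
import cv2,numpy as np
t=cv2.imread('pics/top1.png')[180:345,340:500];s=cv2.imread('pics/side1.png')[350:470,290:450]
a=cv2.resize(t,(400,412),interpolation=2);b=cv2.resize(s,(400,300),interpolation=2)
o=np.zeros((412,800,3),np.uint8);o[:,:400]=a;o[:300,400:]=b
cv2.imwrite('pics/z.png',o)
```

```text
(no output)
```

View pics/z.png

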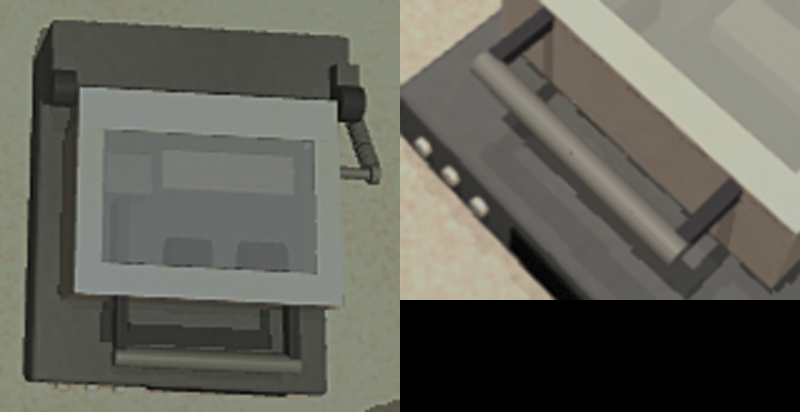

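Zoomed: the bar ends are at (386,322) and (461,326.4) in top, and (322,375) and (400.4,451.6) in side. The hinge knobs are at (365,214) and (480,221) in top.

```bash
cat > bar.py <<'E'
from h import *
def tri(a,b):
    (o,d),(p,e)=ray('top',*a),ray('side',*b)
    t=np.linalg.lstsq(np.c_[d,-e],p-o,rcond=None)[0];A,B=o+d*t[0],p+e*t[1];return (A+B)/2,np.linalg.norm(A-B)
L=tri((386,322),(322,375));R=tri((460.8,326.4),(400.4,451.6))
for q in(L,R):print(q[0].round(1),round(q[1],1))
for c,u,v in[('top',386,322),('top',460.8,326.4),('side',322,375),('side',400.4,451.6),('top',365.2,214.4),('top',480,220.8)]:print(c,atz(c,u,v,125).round(1))
E
python3 bar.py
```

```text
[ 401.2 -154.6  125.6] 1.4
[ 395.1 -279.8  131.2] 2.7
top [ 401.8 -155.1  125. ]
top [ 396.2 -283.   125. ]
side [ 400.8 -154.   125. ]
side [ 396.4 -278.   125. ]
top [ 588.7 -121.6  125. ]
top [ 582.  -327.6  125. ]
```

Call:
arm_command:
  commands:
    - [0,0,-1,0,0,0,-0.2]
    - [0,0,-1,0,0,0,-0.2]
    - [0,0,-1,0,0,0,-0.2]
    - [0,0,-1,0,0,0,-0.2]
    - [0,0,-1,0,0,0,-0.2]
    - [0,0,-1,0,0,0,-0.2]
    - [0,0,-1,0,0,0,-0.2]
    - [0,0,-1,0,0,0,-0.2]
    - [0,0,-1,0,0,0,-0.2]
    - [0,0,-1,0,0,0,-0.2]
    - [0,0,-1,0,0,0,-0.2]
  force: 40

```text
clock: 1.6
ee_pos: [251.8, -572.0, 231.6]
eef_rot: [0.0, 0.712, 0.703, -0.0]
ft_force: [-0.7, -0.5, -0.3]
opening: 34.3
```

Call:
arm_command:
  commands:
    - [0,0,0,1,0.37,0,-0.2]
    - [0,0,0,1,0.37,0,-0.2]
    - [0,0,0,1,0.37,0,-0.2]
    - [0,0,0,1,0.37,0,-0.2]
    - [0,0,0,1,0.37,0,-0.2]
    - [0,0,0,1,0.37,0,-0.2]
    - [0,0,0,1,0.37,0,-0.2]
    - [0,0,0,1,0.37,0,-0.2]
    - [0,0,0,1,0.37,0,-0.2]
    - [0,0,0,1,0.37,0,-0.2]
    - [0,0,0,1,0.37,0,-0.2]
    - [0,0,0,1,0.37,0,-0.2]
    - [0,0,0,1,0.37,0,-0.2]
    - [0,0,0,1,0.37,0,-0.2]
    - [0,0,0,1,0.37,0,-0.2]

```text
clock: 3.1
ee_pos: [367.9, -265.5, 231.9]
eef_rot: [0.002, 0.713, 0.701, -0.002]
ft_force: [-0.4, -1.2, -0.4]
opening: 34.3
```

```bash
cat >> h.py <<'E'
from scipy.spatial.transform import Rotation as Ro
def tool(target=None):
    s=readout.state();w=s['eef_rot'];R=Ro.from_quat([w[1],w[2],w[3],w[0]]).as_matrix()
    print('t',round(s['clock'],2),'p',s['ee_pos'].round(1),'x',R[:,0].round(3),'y',R[:,1].round(3),'z',R[:,2].round(3),'F',s['ft_force'].round(1),'op',round(s['opening'],1))
    if target is not None: print('shift in tool mm',(R.T@(np.array(target)-s['ee_pos'])).round(1))
    return s,R
E
python3 -c "
from h import *
tool([398.5,-218,106])"
```

```text
t 3.1 p [ 367.9 -265.5  231.9] x [ 0.016  1.    -0.005] y [ 1.    -0.016  0.001] z [ 0.001 -0.005 -1.   ] F [-0.4 -1.2 -0.4] op 34.3
shift in tool mm [ 48.7  29.6 125.7]
```

Call:
arm_command:
  commands:
    - [0,0,0.22,0.8,0.5,0.5,-0.2]
    - [0,0,0,0.8,0.5,0.5,-0.2]
    - [0,0,0,0.8,0.5,0.5,-0.2]
    - [0,0,0,0,0,0,-0.2]
    - [0,0,0,0,0,0,-0.2]

```text
clock: 3.6
ee_pos: [402.0, -214.6, 202.5]
eef_rot: [0.004, 0.719, 0.695, -0.001]
ft_force: [-0.2, -0.9, -0.1]
opening: 33.8
```

Run:
```python
from h import *
tool([398.5,-218,106])
im=vision.get_image('wrist').copy()
for y in(-273,-218,-163):
    x=398.5+.04*(y+218);u,v=proj('wrist',[x,y,125]);print(u,v);cv2.circle(im,(int(u),int(v)),3,(255,0,0),-1)
cv2.imwrite('pics/w1.png',im[...,::-1])
```

```text
t 3.6 p [ 402.  -214.6  202.5] x [ 0.035  0.999 -0.008] y [ 0.999 -0.035  0.005] z [ 0.004 -0.008 -1.   ] F [-0.2 -0.9 -0.1] op 33.8
shift in tool mm [-2.8 -3.8 96.5]
315.5117126688098 320.17874332046404
315.38313180706683 251.23146554814323
315.2397684389775 171.10128814464736
```

View pics/w1.png

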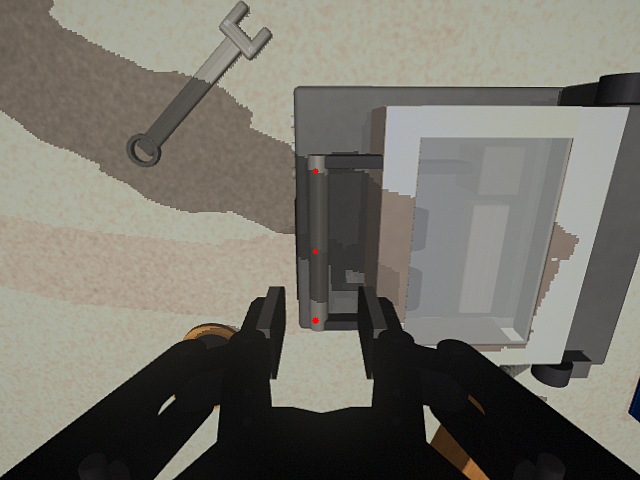

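The bar (column ~318, rows 157–328) lies about 2 mm to +x of my estimate. It is between the fingers, and the inner finger is over the gap, so I'm going down.

Call:
arm_command:
  commands:
    - [0,0,0,-0.15,-0.1,1,-0.2]
    - [0,0,0,0,0,1,-0.2]
    - [0,0,0,0,0,1,-0.2]
    - [0,0,0,0,0,1,-0.2]
    - [0,0,0,0,0,0.7,-0.2]
    - [0,0,0,0,0,0.1,-0.2]

```text
clock: 4.25
ee_pos: [399.7, -226.2, 107.0]
eef_rot: [0.008, 0.723, 0.691, -0.001]
ft_force: [-0.7, 0.4, 0.6]
opening: 34.2
```

Run:
```python
from h import *
tool([400,-218,105])
im=vision.get_image('side');cv2.imwrite('pics/s2.png',im[...,::-1])
```

```text
t 4.25 p [ 399.7 -226.2  107. ] x [ 0.045  0.999 -0.014] y [ 0.999 -0.045  0.01 ] z [ 0.009 -0.014 -1.   ] F [-0.7  0.4  0.6] op 34.2
shift in tool mm [ 8.2 -0.1  1.9]
```

View pics/s2.png

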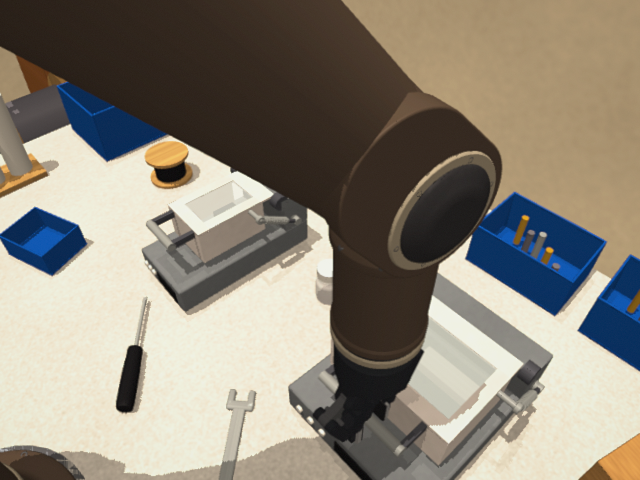

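The fingers straddle the bar near (355,415). I'll correct the y drift and close.

Call:
arm_command:
  commands:
    - [0,0,0,0.4,0,0.1,-0.2]
    - [0,0,0,0,0,0,-0.5]
    - [0,0,0,0,0,0,-1]
    - [0,0,0,0,0,0,-1]
    - [0,0,0,0,0,0,-1]
    - [0,0,0,0,0,0,-1]
  force: 40

```text
clock: 4.9
ee_pos: [400.5, -219.2, 107.7]
eef_rot: [0.01, 0.723, 0.691, -0.002]
ft_force: [0.9, -0.6, -4.3]
opening: 12.9
```

```bash
python3 -c "
from h import *
tool()"
```

```text
t 4.9 p [ 400.5 -219.2  107.7] x [ 0.046  0.999 -0.017] y [ 0.999 -0.046  0.012] z [ 0.012 -0.017 -1.   ] F [ 0.9 -0.6 -4.3] op 12.9
```

Opening 12.9 mm, so the bar is held. Now I start the arc.

Call:
arm_command:
  commands:
    - [0,0,0,0,0.04,-0.83,-1]
    - [0,0,0,0,0.11,-0.82,-1]
    - [0,0,0,0,0.18,-0.81,-1]
    - [0,0,0,0,0.26,-0.79,-1]
    - [0,0,0,0,0.33,-0.76,-1]
    - [0,0,0,0,0.39,-0.73,-1]

```text
clock: 5.5
ee_pos: [424.9, -220.0, 202.8]
eef_rot: [0.009, 0.723, 0.691, -0.002]
ft_force: [4.7, -3.7, -11.0]
opening: 12.3
```

```bash
cat >> h.py <<'E'
def ang():
    s,R=tool();p=s['ee_pos']-19*R[:,2];v=p-np.array([585.3,-226,126.]);x=-v[0]*np.cos(.04)+v[1]*np.sin(.04)
    print('q',np.arctan2(v[2],x).round(3),'r',np.hypot(v[2],x).round(1))
E
python3 -c "
from h import *
ang()"
```

```text
t 5.5 p [ 424.9 -220.   202.8] x [ 0.046  0.999 -0.015] y [ 0.999 -0.046  0.01 ] z [ 0.009 -0.016 -1.   ] F [  4.7  -3.7 -11. ] op 12.3
q 0.538 r 187.1
```

Call:
arm_command:
  commands:
    - [0,0,0,0,0.46,-0.68,-1]
    - [0,0,0,0,0.52,-0.64,-1]
    - [0,0,0,0,0.58,-0.59,-1]
    - [0,0,0,0,0.63,-0.54,-1]
    - [0,0,0,0,0.67,-0.48,-1]
    - [0,0,0,0,0.71,-0.42,-1]

```text
clock: 6.1
ee_pos: [486.3, -222.2, 269.9]
eef_rot: [-0.001, 0.724, 0.69, -0.01]
ft_force: [-9.8, 1.6, 8.2]
opening: 12.3
```

```bash
python3 -c "
from h import *
ang()
vision.get_image('side');cv2.imwrite('pics/s3.png',vision.get_image('side')[...,::-1])"
```

```text
t 6.1 p [ 486.3 -222.2  269.9] x [ 0.049  0.999 -0.014] y [ 0.999 -0.049 -0.015] z [-0.016 -0.013 -1.   ] F [-9.8  1.6  8.2] op 12.3
q 1.026 r 190.5
```

View pics/s3.png

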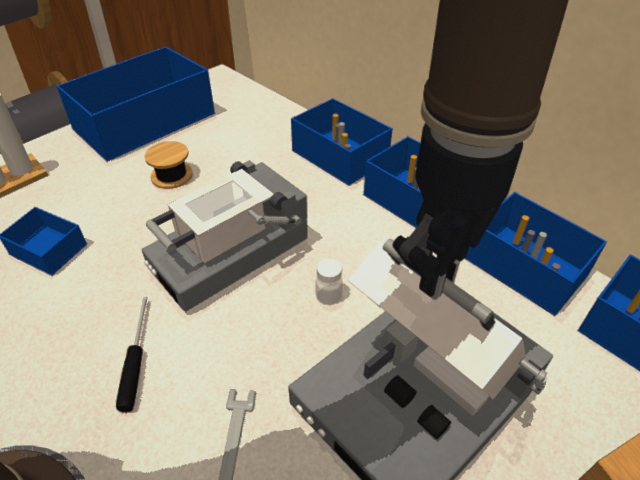

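The hood is following and the bar is held at (440,270). The crimper is untouched.

Call:
arm_command:
  commands:
    - [0,0,0,0,0.74,-0.34,-1]
    - [0,0,0,0,0.77,-0.28,-1]
    - [0,0,0,0,0.8,-0.21,-1]
    - [0,0,0,0,0.81,-0.14,-1]
    - [0,0,0,0,0.83,-0.08,-1]
    - [0,0,0,0,0.83,0,-1]

```text
clock: 6.8
ee_pos: [578.6, -225.6, 296.5]
eef_rot: [-0.004, 0.724, 0.689, -0.015]
ft_force: [-2.7, 0.2, 3.9]
opening: 12.5
```

```bash
python3 -c "
from h import *
ang()"
```

```text
t 6.8 p [ 578.6 -225.6  296.5] x [ 0.049  0.999 -0.016] y [ 0.998 -0.05  -0.026] z [-0.026 -0.015 -1.   ] F [-2.7  0.2  3.9] op 12.5
q 1.538 r 189.5
```

Call:
arm_command:
  commands:
    - [0,0,0,0,0.8,0.05,-1]
    - [0,0,0,0,0.8,0.12,-1]
    - [0,0,0,0,0.8,0.18,-1]
    - [0,0,0,0,0.2,0.05,-1]

```text
clock: 7.2
ee_pos: [633.7, -227.5, 289.0]
eef_rot: [-0.003, 0.724, 0.69, -0.014]
ft_force: [0.1, -1.3, -2.6]
opening: 12.4
```

```bash
python3 -c "
from h import *
ang()"
```

```text
t 7.2 p [ 633.7 -227.5  289. ] x [ 0.048  0.999 -0.016] y [ 0.999 -0.048 -0.024] z [-0.025 -0.015 -1.   ] F [ 0.1 -1.3 -2.6] op 12.4
q 1.833 r 188.5
```

Call:
arm_command:
  commands:
    - [0,0,0,0,0,0,1]
    - [0,0,0,0,0.3,0,1]
    - [0,0,0,0,0.3,0,1]
    - [0,0,0,0,0,0,1]
    - [0,0,0,0,0,0,1]
    - [0,0,0,0,0,-1,1]
    - [0,0,0,0,0,-1,1]
    - [0,0,0,0,0,-1,1]
    - [0,0,0,0,0,-1,1]
    - [0,0,0,0,0,-1,1]
    - [0,0,0,0,0,0,1]
    - [0,0,0,0,0,0,1]

```text
clock: 8.4
ee_pos: [645.8, -226.9, 393.1]
eef_rot: [-0.004, 0.724, 0.689, -0.015]
ft_force: [0.6, -1.4, -1.4]
opening: 85.3
```

```bash
python3 -c "
from h import *
ang()
cv2.imwrite('pics/s4.png',vision.get_image('side')[...,::-1])"
```

```text
t 8.4 p [ 645.8 -226.9  393.1] x [ 0.05   0.999 -0.016] y [ 0.998 -0.05  -0.026] z [-0.027 -0.015 -1.   ] F [ 0.6 -1.4 -1.4] op 85.3
q 1.781 r 292.6
```

View pics/s4.png

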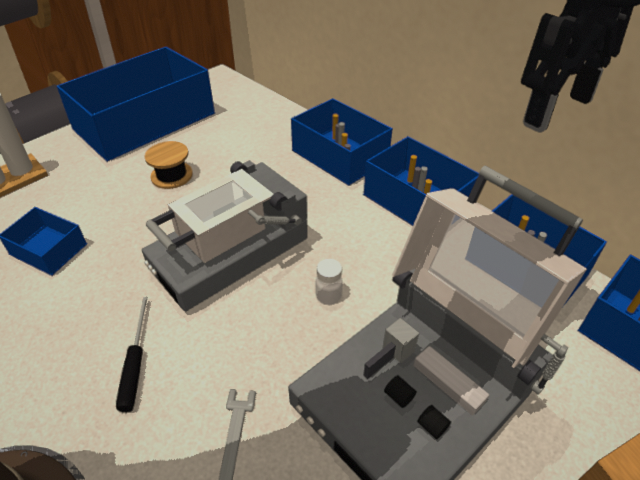

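The hood is leaning back on its own with the bar mid near (528,197). The gripper is clear above it and the crimper is shut. I'll wait, then check the angle and that it's at rest.

Call:
arm_command:
  commands:
    - [0,0,0,0,0,0,1]
    - [0,0,0,0,0,0,1]
    - [0,0,0,0,0,0,1]
    - [0,0,0,0,0,0,1]
    - [0,0,0,0,0,0,1]
    - [0,0,0,0,0,0,1]
    - [0,0,0,0,0,0,1]
    - [0,0,0,0,0,0,1]

```text
clock: 9.25
ee_pos: [644.7, -227.1, 389.6]
eef_rot: [-0.006, 0.724, 0.689, -0.016]
ft_force: [-0.5, 0.6, -0.4]
opening: 85.3
```

Run:
```python
from h import *
for q in(1.7,1.8,1.9,1.95):
    print(q,proj('side',[585.3-185*np.cos(q),-226+7.4*np.cos(q),125+185*np.sin(q)]).round())
a=cv2.imread('pics/s4.png');b=vision.get_image('side')[...,::-1]
d=cv2.absdiff(a,np.ascontiguousarray(b)).max(2)[150:400,350:620];print('changed px',(d>25).sum());tool()
```

```text
1.7 [513. 206.]
1.8 [521. 201.]
1.9 [528. 198.]
1.95 [531. 197.]
changed px 70
t 9.3 p [ 644.7 -227.1  389.6] x [ 0.05   0.999 -0.015] y [ 0.998 -0.05  -0.031] z [-0.032 -0.013 -0.999] F [ 0.5  0.4 -0.6] op 85.3
```

```bash
python3 -c "
from station import order
print(order.finish_job())"
```

```text
the job is handed in; nothing more can be done
None
```

The wide stripper's hood is open and standing by itself, and I handed the job in at about 9.3 s of the 38 s allowed. I gripped its bar from above, swung it along the hinge arc to about 1.83 rad, then let go and raised the gripper clear.

**Last checks:**
- **Hood angle:** the bar shows at about (528,198) in the side picture, which matches a hood angle of about 1.9 rad, close to its stop at 1.95.
- **At rest:** two side pictures about 0.9 s apart agreed except for 70 changed pixels around the hood. I took these to be shadow from the slightly drifting gripper, but did not look into them.
- **Robot clear:** the fingertips were about 90 mm above the bar, and the force readings were near zero.
- **Crimper:** its hood looked shut in the last picture I viewed, and the arm never went near it.

No check failed. Small errors along the way were a y drift of about 8 mm going down, which I corrected, and a swing radius that read 2–5 mm too large.

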